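# Set the gas mixer's ring lever to the set marker and start the purge

## Robot

A 6-joint arm with a two-finger parallel gripper is mounted at the origin on the work surface. World frame = base frame: x ahead of the robot, y to its left, z up, the work surface at z = 0. Lengths are in m, angles in rad, forces in N, time in s.
With the tool pointing down it reaches from about 0.375 to 0.9 m from the base axis. Payload 3.1 kg.
Tool frame: the origin (TCP) lies between the finger pads; the fingertips stand 14 mm ahead of it and the grasp point (between the pads) lies 5 mm behind it; z points along the fingers, y is the direction in which the jaws open and shut (so a half turn about z gives the same grasp; the last joint's range is limited). The gripper opens to 85 mm and grips with 20 to 120 N. Pads are 22 mm wide; open, the fingers measure 114 mm over their backs; the gripper's body (76 mm by 85 mm) begins 54 mm behind the grasp point. The pads swing forward as they close: fully open they stand 13 mm farther back than shut.
Start: joints at [-1.498, 0.527, 1.433, -0, 1.181, -0.178], TCP at [0.156, -0.605, 0.245] pointing down, gripper open.
Joint ranges: [-3.08, 3.08], [-0.75, 2.2], [0.22, 2.44], [-1.43, 4.57], [0, 2.65], [-2.85, 2.85]. Speed limits (rad/s): [2.79, 2.79, 3.14, 3.14, 3.14, 3.14].

## Interface

Orientations are given as a 3x3 rotation matrix whose columns are the frame's x, y, z axes.
In Python, from station import env gives the robot as it stands. Calls block until the motion is done:
- env.move_to(position, orientation): joint-space move of the TCP to a pose.
- env.move_linear(position, vel=0.15, rot=None, stop_force=None): straight line of the TCP; rot=None keeps the orientation; vel is the mean speed in m/s. With stop_force (N) it stops when the force on the tool has changed by that much, and returns True; else False.
- env.move_joints(angles): joint-space move.
- env.ungrasp() and env.grab(): open the fingers fully, or close them until they stop; the grip force is fixed at half the most.
- env.hold(seconds).
- env.solve_ik(position, orientation): joint angles nearest the present ones, or None.
- env.observe(): the state.
- env.get_image(name): name is "scene" or "top" or "wrist"; returns a dict with "frame" (420x560x3 uint8, red, green, blue), "depth" (420x560 float32, m along the optical axis (not along the pixel's ray), 0 where there is no reading), "mtx" (3x3 intrinsics, pixels), "rvec" (rotation vector, rad) and "tvec" (3), from world to camera coordinates, as OpenCV has them. Camera axes: x right, y down, z forward; pixel columns grow to the right and rows downward; lengths in m; the calibration is good to about 2 mm. The wrist camera is an equidistant fisheye: a pixel r from the principal point sees the ray r / f radians off the axis. A picture is of the moment at which its call begins.
A pose or a line that the arm cannot do raises env.IKError and nothing moves.
- env.hand_in(): hands the job in, once; it reports no verdict.
Trained networks look in a picture, given as the dict that the camera call returned (one of the last four; its "shot" number tells which), for a name from the list of things; names that differ only in an ending like _2 or _b are one class to them, and where a whole thing is asked for, a point or a joint stands for the part that bears it (a point fixed in the world has none). Each returns a list of dicts, best first, with "p" (0 to 1); they miss things now and then, are a little off and sometimes report something else, mostly with a low value. They report only what shows in the picture. A call takes as long as a camera call. They do not tell look-alikes from the thing itself.
- env.outline_of(picture, target): "mask" (420x560 bool, what is visible of it) and "bbox" ([centre column, centre row, width, height] in pixels, round what is visible of it).
The state is a dict: "t": time; "joint_pos": joint angles; "dq": joint speeds; "joint_torque": joint torques, N m; "tool_pos": TCP position; "orientation": TCP orientation; "ft_force": force on the tool from outside, world axes, zero at the start; "moment": the same for the moment, N m; "finger_gap": finger opening in m.
Only numpy, scipy, OpenCV 4.12 (cv2) and the standard library are available. Lean on these libraries where they do the work, as an engineer would, in place of code of your own. Each camera call takes 0.05 s, during which the arm holds its last target.

## Task

On the gas mixer, push the ring's lever gently around its arc with a fingertip until its pointer stands in line with the tooth of the small dark steel set marker that sits on the scale, and leave it there. Then press the button on the separate purge box fully down and let it come up again; press it only once the pointer is on the marker. Push and press only, grip nothing, and leave the set marker, the jar, the beaker and the spanner where they are.

Things in the scene. Friction and masses are not known exactly. Their poses are not given: they have to be found in the camera images.
- gas_mixer: Fixed white housing, flat top 58 mm above the table. Origin at table height on the vertical axis of the ring, z up. The top is 250 mm wide along its y and runs from x = -125 to +85 mm. Scale (black marks every 0.15 rad) on the top around the -x side, 85 to 101 mm from the axis. Fixed hub in the middle, top 81 mm above the table.
- ring_lever: Black ring, 100 mm across, top 75 mm above the table, turning about the mixer's vertical axis (origin there, at table height). Its lever arm, top 72 mm high, sticks out along its own -x. Range 1.3 rad either way of the mixer's -x; takes 2 N at the pin, stays where left. Starts 0.4 to 2 rad clockwise of the marker, so push it anticlockwise seen from above. Over 18 N is too rough.
- lever_pin (a point): Top centre of the upright black round pin on the lever, the place to push: 14 mm in diameter, 76 mm from the ring's axis, standing from 72 to 112 mm above the table. The point is at the top of the pin.
- pointer_tip (a point): Tip of the lever's pointer, 93 mm from the ring's axis, 64 mm above the table.
- marker_tooth (a point): Tip of the inward-pointing tooth of the set marker, 98 mm from the ring's axis, 64 mm above the table. The set marker is a dark steel saddle 22 mm wide sitting at the scale 98 to 121 mm from the axis, its top 68 mm above the table; it is stiff to move and must not be moved. When pointer and tooth are in line, their tips are 5 mm apart.
- purge_button_top (a point): Centre of the top of the round grey push button, 28 mm in diameter, on top of the grey purge box (75 x 65 mm, 45 mm high, fixed). Pressed straight down it travels 6 mm, against a spring of about 5 N when fully down.
- purge_button (a joint): How far the purge button is pressed in: 0 up, 0.006 m fully down.
- sample_jar: Loose amber jar with white cap, 60 mm in diameter, 85 mm high, upright; origin at the centre of its underside. Leave alone.
- beaker: Loose white ceramic beaker, 70 mm in diameter, 80 mm high, upright; origin at the centre of its underside. Leave alone.
- spanner: Loose steel spanner, 150 mm long, lying flat. Leave alone.
Mind the look-alikes: they are no part of the job. What is shaped like the part that bears purge_button_top but red is not meant.

How it is judged:
By the outcome, as a careful person would: the job done as asked, in the order asked, and still so for the second after the job is handed in, with the robot touching nothing.
It also fails if it takes over 64 s, if anything falls off the work surface, if the arm or the gripper's body presses on something with over 40 N, if the wrist force passes 120 N, or if a joint passes its speed limit or range.

## Working session

There is one attempt and no reset: what is moved stays moved. The work goes in short steps, each a Python script; the robot and the scene stay as the last script left them, time stands still between calls to the robot, and variables do not carry over. Pictures are saved under pics/ and viewed, and the job is handed in when it is done.

```bash
ls; mkdir -p pics
python3 - <<'E'
from station import env
import cv2
for n in ["scene","top","wrist"]:
    p=env.get_image(n); cv2.imwrite(f"pics/{n}0.png",p["frame"][:,:,::-1]); print(n,p["mtx"].tolist(),p["rvec"],p["tvec"])
print(env.observe())
E
```

```text
pics
scene [[510.7301948617418, 0.0, 278.47480153197847], [0.0, 510.7301948617418, 203.5928735559444], [0.0, 0.0, 1.0]] [ 2.10206193  1.45037924 -0.50535124] [-0.15506936 -0.35462219  1.63051538]
top [[539.6054342015032, 0.0, 273.11470447243806], [0.0, 539.6054342015032, 208.3240667112566], [0.0, 0.0, 1.0]] [ 2.08099233 -2.14965277  0.2126179 ] [-0.00518597  0.55081944  1.60365072]
wrist [[325.19226210127806, 0.0, 283.95261355617106], [0.0, 325.19226210127806, 209.16330248138834], [0.0, 0.0, 1.0]] [-2.27837762  1.76871952  0.27944554] [-0.62346961 -0.03988983  0.38037519]
{'t': 0.15, 'joint_pos': array([-1.49748892e+00,  5.28259938e-01,  1.43362476e+00,  4.11913816e-06,
        1.18139587e+00, -1.78519043e-01]), 'dq': array([ 0.00012631, -0.00227373, -0.004255  , -0.00032155, -0.00270588,
        0.00219884]), 'joint_torque': array([ 4.83710082e-04, -4.42744732e+01, -1.78275651e+01, -3.00804622e-04,
        5.59043867e-03, -7.91213665e-06]), 'tool_pos': array([ 0.15571173, -0.60474305,  0.24454857]), 'orientation': array([[ 9.68459344e-01,  2.49171595e-01, -1.19825838e-04],
       [ 2.49171439e-01, -9.68457928e-01,  1.68366754e-03],
       [ 3.03475844e-04, -1.66042074e-03, -9.99998575e-01]]), 'ft_force': array([-0.69528869,  0.86566068, -0.63712232]), 'moment': array([ 0.06079121,  0.02199207, -0.02537873]), 'finger_gap': 0.08542355511828865}
```

View pics/scene0.png

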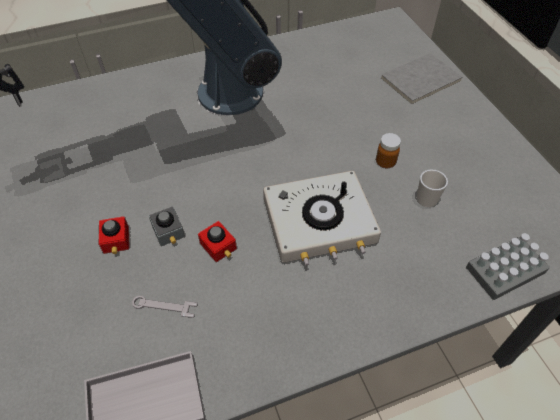

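View pics/top0.png

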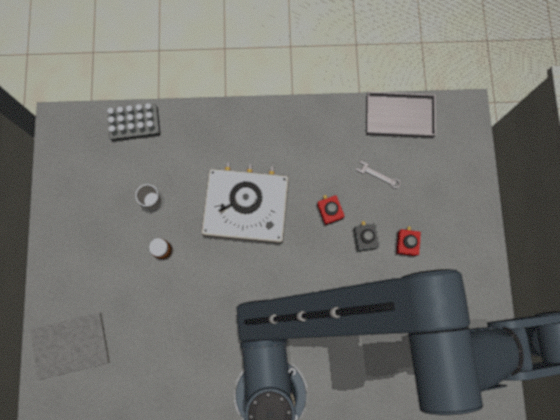

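View pics/wrist0.png

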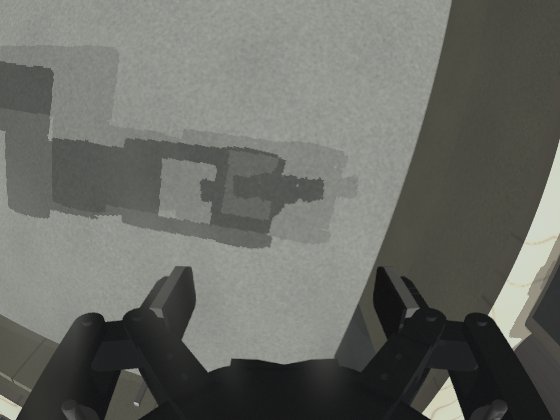

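Candidates for purge_button_top in the top view are the grey box at (367,237), and the red boxes at (331,209) and (409,241), which are look-alikes; I choose the grey one. The lever pin is at about (222,208) and the marker at (269,225). There is also a rack of grey pegs at (133,120), which is not relevant.

```bash
cat > h.py <<'E'
from station import env
import numpy as np, cv2
def pose(p):
    R,_=cv2.Rodrigues(np.array(p["rvec"],float)); return R,np.array(p["tvec"],float).ravel()
def ray(p,u,v,fish=False):
    K=p["mtx"];x=(u-K[0,2])/K[0,0];y=(v-K[1,2])/K[1,1]
    if fish:
        th=np.hypot(x,y);d=np.array([x/th*np.sin(th),y/th*np.sin(th),np.cos(th)]) if th>1e-9 else np.array([0,0,1.])
    else: d=np.array([x,y,1.])
    R,t=pose(p); return -R.T@t, R.T@d
def onz(p,u,v,z,fish=False):
    c,d=ray(p,u,v,fish); return c+d*(z-c[2])/d[2]
def proj(p,X,fish=False):
    R,t=pose(p);c=R@np.array(X)+t
    if fish:
        r=np.hypot(c[0],c[1]);th=np.arctan2(r,c[2]);a=c[:2]/r*th
    else:a=c[:2]/c[2]
    K=p["mtx"];return np.array([a[0]*K[0,0]+K[0,2],a[1]*K[1,1]+K[1,2]])
def crop(p,u,v,w,s,name):
    f=p["frame"];u=int(u);v=int(v)
    c=f[max(0,v-w):v+w,max(0,u-w):u+w]
    cv2.imwrite(name,cv2.resize(c,None,fx=s,fy=s,interpolation=cv2.INTER_CUBIC)[:,:,::-1])
E
python3 - <<'E'
from h import *
p=env.get_image("top")
zs=dict(gas_mixer=.058,ring_lever=.075,lever_pin=.112,pointer_tip=.064,marker_tooth=.068,purge_button_top=.05,sample_jar=.085,beaker=.08,spanner=0.005)
for cam in ["top","scene"]:
    p=env.get_image(cam)
    for n,z in zs.items():
        for o in env.outline_of(p,n)[:3]:
            b=o["bbox"]; print(cam,n,round(o["p"],2),np.round(b,1),np.round(onz(p,b[0],b[1],z),4))
    if cam=="top":
        crop(p,246,205,50,6,"pics/c1.png");crop(p,367,230,50,6,"pics/c2.png")
p=env.get_image("wrist");R,t=pose(p);c=-R.T@t;o=env.observe()
print("cam in tool",o["orientation"].T@(c-o["tool_pos"]),(o["orientation"].T@R.T))
E
```

```text
top gas_mixer 0.67 [243.6 201.1  88.2  75.9] [0.5755 0.067  0.058 ]
top lever_pin 0.72 [241.  198.6  43.3  30.9] [0.5715 0.0718 0.112 ]
top lever_pin 0.23 [378.1 174.6  34.3  25.2] [ 0.6318 -0.3414  0.112 ]
top pointer_tip 0.83 [242.6 197.8  41.5  34.1] [0.5847 0.0696 0.064 ]
top pointer_tip 0.69 [245.3 202.1  86.   80.4] [0.5709 0.0616 0.064 ]
top marker_tooth 0.44 [267.3 225.5   4.6   5.2] [ 0.4953 -0.0037  0.068 ]
top purge_button_top 0.59 [412.8 240.2   9.4  10.1] [ 0.4385 -0.4451  0.05  ]
top purge_button_top 0.59 [329.8 206.8   5.2   5.6] [ 0.5505 -0.198   0.05  ]
top purge_button_top 0.18 [245.1 203.2  91.1  78.2] [0.5705 0.063  0.05  ]
top sample_jar 0.89 [159.6 248.1  24.1  24.5] [0.4347 0.3186 0.085 ]
top beaker 0.82 [148.3 194.7  29.6  28.7] [0.6002 0.3557 0.08  ]
top spanner 0.64 [378.9 175.1  40.1  27.6] [ 0.6582 -0.3659  0.005 ]
scene gas_mixer 0.82 [321.2 217.9 116.8  97.4] [0.5975 0.0525 0.058 ]
scene ring_lever 0.86 [324.2 206.7  42.8  54.8] [0.58  0.067 0.075]
scene lever_pin 0.8 [324.9 205.8  44.9  48.7] [0.6034 0.0559 0.112 ]
scene pointer_tip 0.87 [324.9 205.6  37.9  42.8] [0.57   0.0741 0.064 ]
scene marker_tooth 0.65 [282.1 194.    9.4   9.8] [ 0.5005 -0.013   0.068 ]
scene purge_button_top 0.61 [214.7 231.2  10.   10.7] [ 0.5369 -0.2019  0.05  ]
scene purge_button_top 0.56 [110.8 225.4   9.7   7.9] [ 0.4293 -0.4349  0.05  ]
scene sample_jar 0.75 [390.2 150.7  22.8  36.6] [0.4779 0.3021 0.085 ]
scene beaker 0.71 [430.5 189.2  29.4  32.2] [0.6277 0.3355 0.08  ]
cam in tool [ 0.07723152 -0.0002376  -0.12859322] [[-1.60274261e-03 -9.52013645e-01 -3.06051385e-01]
 [ 9.99998708e-01 -1.48809783e-03 -6.07908039e-04]
 [ 1.23302346e-04 -3.06051964e-01  9.52014800e-01]]
```

View pics/c1.png

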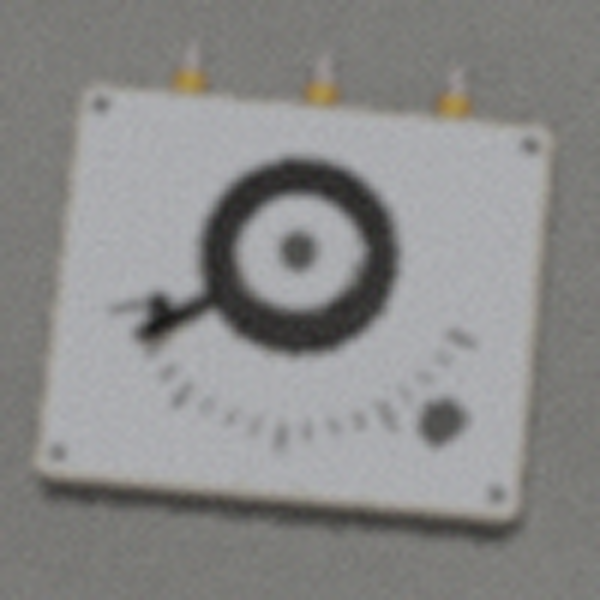

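View pics/c2.png

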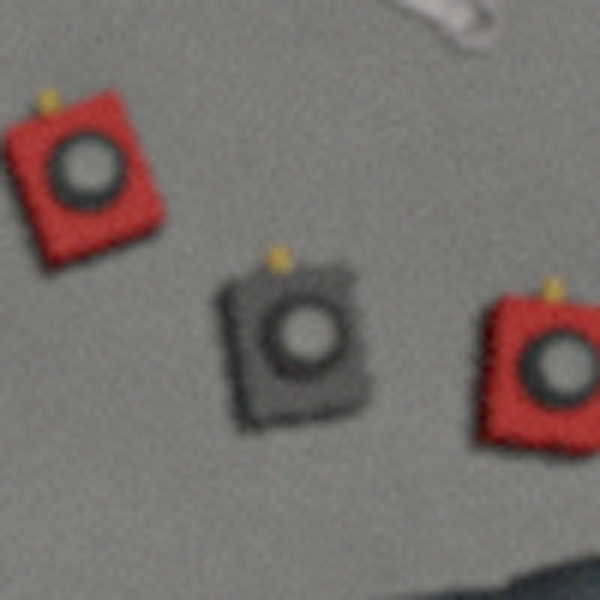

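The top crop shows the lever pointing left-down with its pin near (222,208), and the marker saddle at about (269,225). The purge box is the grey one, with its button at (368,235). Next I check IK along the push arc.

```bash
cat >> h.py <<'E'
def ori(phi,s=1):
    t=s*np.array([-np.sin(phi),np.cos(phi),0]);z=np.array([0,0,-1.]);return np.column_stack([t,np.cross(z,t),z])
def P(C,phi,r,off,z): # off>0 behind (clockwise)
    return np.array([C[0]+r*np.cos(phi)+off*np.sin(phi),C[1]+r*np.sin(phi)-off*np.cos(phi),z])
E
python3 - <<'E'
from h import *
p=env.get_image("top")
C=onz(p,245.7,196.7,.081);M=onz(p,196+443/6,155+422/6,.068);B=onz(p,368.2,235.5,.055);L=onz(p,196+155/6,155+318/6,.1)
print(C,M,B,L)
for X in(M,L):d=X-C;print(np.hypot(d[0],d[1]),np.arctan2(d[1],d[0])%6.283)
for s in (1,-1):
  for phi in np.arange(2.1,4.2,.25):
    q=env.solve_ik(P(C,phi,.076,.019,.1),ori(phi,s)); print(s,round(phi,2),None if q is None else np.round(q,2))
E
```

```text
[0.58394535 0.05916247 0.081     ] [ 0.49554118 -0.01139077  0.068     ] [ 0.45662859 -0.30948114  0.055     ] [0.54732301 0.13038352 0.1       ]
0.11310639969728975 3.8149740071625984
0.0800851618488227 2.045744691754655
1 2.1 [ 0.04  0.67  1.67 -0.    0.81 -2.06]
1 2.35 [ 0.03  0.65  1.72 -0.    0.77 -2.32]
1 2.6 [ 0.01  0.63  1.76 -0.    0.74 -2.59]
1 2.85 None
1 3.1 None
1 3.35 [-0.1   0.61  1.84 -0.    0.69  2.84]
1 3.6 [-0.14  0.61  1.84 -0.    0.69  2.55]
1 3.85 [-0.17  0.61  1.83 -0.    0.7   2.26]
1 4.1 [-0.2   0.62  1.8  -0.    0.72  1.99]
-1 2.1 [ 0.04  0.67  1.67 -0.    0.81  1.08]
-1 2.35 [ 0.03  0.65  1.72 -0.    0.77  0.82]
-1 2.6 [ 0.01  0.63  1.76 -0.    0.74  0.55]
-1 2.85 [-0.02  0.62  1.8  -0.    0.72  0.27]
-1 3.1 [-0.06  0.61  1.83 -0.    0.7  -0.02]
-1 3.35 [-0.1   0.61  1.84 -0.    0.69 -0.31]
-1 3.6 [-0.14  0.61  1.84 -0.    0.69 -0.59]
-1 3.85 [-0.17  0.61  1.83 -0.    0.7  -0.88]
-1 4.1 [-0.2   0.62  1.8  -0.    0.72 -1.16]
```

Run:
```python
from h import *
env.grab()
print(env.observe()["t"],env.observe()["finger_gap"])
env.move_to([0.53,0.01,0.22],ori(np.pi,-1))
env.hold(.3)
p=env.get_image("wrist");cv2.imwrite("pics/w1.png",p["frame"][:,:,::-1])
np.savez("w1.npz",**{k:p[k] for k in("frame","mtx","rvec","tvec","depth")})
o=env.observe();print(o["t"],o["tool_pos"],o["ft_force"])
for n in["marker_tooth","ring_lever","gas_mixer"]:
    for r in env.outline_of(p,n)[:2]: print(n,r["p"],r["bbox"])
for X in([.5839,.0592,.081],):print(proj(p,X,True))
```

```text
2.0667 -0.00011147266331600143
4.9667 [0.53001753 0.0097172  0.2199707 ] [-0.59758495  0.20263656  0.27677769]
marker_tooth 0.88 [250.6, 217.9, 23.8, 28.0]
ring_lever 0.72 [347.9, 124.5, 115.1, 156.1]
gas_mixer 0.88 [332.6, 134.6, 248.9, 269.1]
[350.08304435 143.67845757]
```

View pics/w1.png

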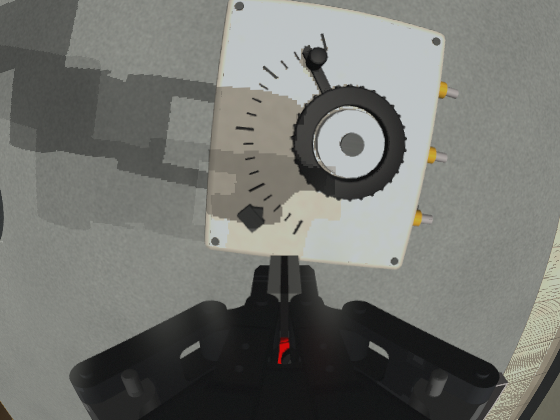

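The wrist view shows the hub at about (352,144), the pin top at (316,57), the marker at (250,217), and the shut fingers at the bottom. I'll zoom in.

Run:
```python
from h import *
d=np.load("w1.npz")
f=d["frame"]
cv2.imwrite("pics/w1a.png",cv2.resize(f[25:115,265:385],None,fx=6,fy=6,interpolation=cv2.INTER_CUBIC)[:,:,::-1])
cv2.imwrite("pics/w1b.png",cv2.resize(f[170:250,215:315],None,fx=7,fy=7,interpolation=cv2.INTER_CUBIC)[:,:,::-1])
```

```text
(no output)
```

View pics/w1a.png

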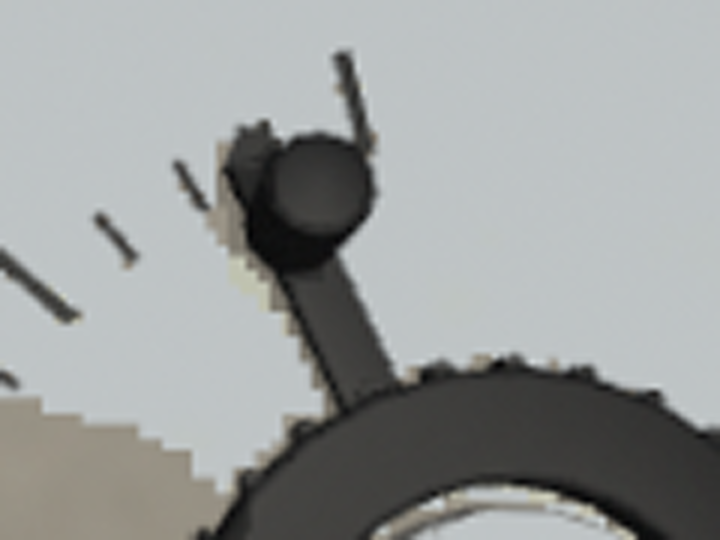

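View pics/w1b.png

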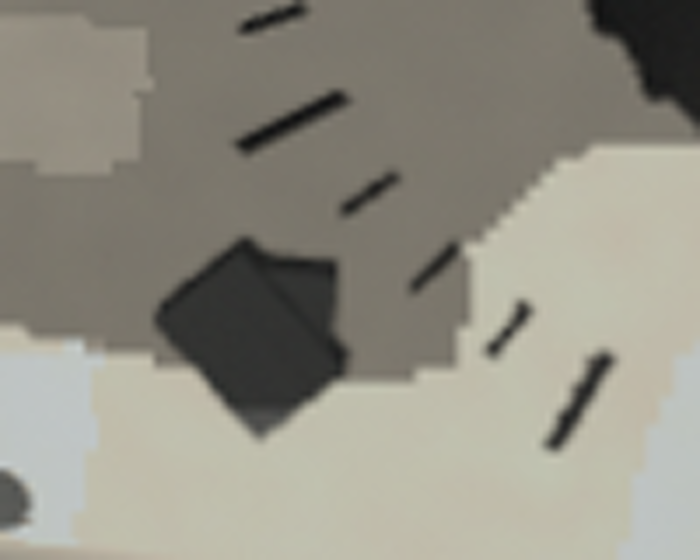

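Run:
```python
from h import *
d=np.load("w1.npz")
f=d["frame"]; p=d
g=f.mean(2)
# hub disc centroid
sub=g[125:165,335:372]; m=(sub<140).astype(np.uint8); n,l,st,ce=cv2.connectedComponentsWithStats(m)
print(st,ce+[335,125])
def px(X,Y,s,u0,v0): return (X+.5)/s-.5+u0,(Y+.5)/s-.5+v0
i=np.argmin(np.hypot(*(ce[1:]+[335,125]-[352,144]).T))+1
hc=ce[i]+[335,125]
C=onz(p,*hc,.081,True);print("C",C)
def pol(X,C=C):
    e=X-C;return np.hypot(e[0],e[1]),np.arctan2(e[1],e[0])%(2*np.pi)
print("tooth",pol(onz(p,*px(336,262,7,215,170),.064,True)))
cs=[(245,240),(345,355),(157,318)]
W=[onz(p,*px(a,b,7,215,170),.068,True) for a,b in cs]
for w in W:print("sad",w,pol(w))
print("pin",pol(onz(p,*px(322,185,6,265,25),.112,True)))
# ticks (7x crop): inner/outer ends z .058
for n,a,b,s,u,v in [("t",(348,97),(240,147),7,215,170),("t",(398,175),(342,212),7,215,170),("t",(458,245),(412,290),7,215,170),("t",(528,305),(490,354),7,215,170),("t",(608,355),(553,447),7,215,170),("t",(370,148),(343,55),6,265,25),("t",(207,207),(178,163),6,265,25),("t",(133,262),(98,213),6,265,25)]:
    A=onz(p,*px(*a,s,u,v),.058,True);B=onz(p,*px(*b,s,u,v),.058,True)
    print(n,pol(A),pol(B))
```

```text
[[   0    0   37   40 1030]
 [   5    8   24   24  450]] [[353.61456311 144.60679612]
 [351.59333333 144.25555556]]
C [0.58520921 0.05874589 0.081     ]
tooth (np.float64(0.09699541019746706), np.float64(3.8089721672690606))
sad [0.49756694 0.00296741 0.068     ] (np.float64(0.10388650670662795), np.float64(3.708371545016688))
sad [ 0.51020054 -0.01281083  0.068     ] (np.float64(0.10366612162622686), np.float64(3.9034428531276535))
sad [ 0.48555349 -0.00767777  0.068     ] (np.float64(0.11976378901426264), np.float64(3.72950153568722))
pin (np.float64(0.07521415245289748), np.float64(2.006496118544195))
t (np.float64(0.08426091920262675), np.float64(3.6259484698706257)) (np.float64(0.10018212243283996), np.float64(3.6179734895638695))
t (np.float64(0.08443280411838332), np.float64(3.773385826500877)) (np.float64(0.09350490523448395), np.float64(3.769645057920296))
t (np.float64(0.08472277376859713), np.float64(3.9212510072867457)) (np.float64(0.09357801690566543), np.float64(3.92246184639882))
t (np.float64(0.08494395141309109), np.float64(4.070142445147802)) (np.float64(0.09361368908497247), np.float64(4.071046084094418))
t (np.float64(0.08516864964238906), np.float64(4.223548417661634)) (np.float64(0.1004891504825181), np.float64(4.221639397074919))
t (np.float64(0.08528379468164507), np.float64(1.7971877017727533)) (np.float64(0.10016473332955139), np.float64(1.8028744895666469))
t (np.float64(0.08511962119372103), np.float64(2.101103988429011)) (np.float64(0.09301992121715713), np.float64(2.103715965842594))
t (np.float64(0.0844117433050416), np.float64(2.2624214274867733)) (np.float64(0.0933872307852328), np.float64(2.2533860074428973))
```

```bash
cat >> h.py <<'E'
C=np.array([.5852,.0587,0]); PHI_M=3.807
E
python3 - <<'E'
from h import *
ph=2.006
env.move_to(P(C,ph,.076,.034,.16),ori(ph,-1))
env.move_linear(P(C,ph,.076,.034,.096),vel=.08,stop_force=6)
env.hold(.2);o=env.observe();print(o["t"],o["tool_pos"],P(C,ph,.076,.034,.096),o["ft_force"])
r=env.move_linear(P(C,ph,.076,.012,.096),vel=.02,stop_force=1.5)
o=env.observe();t=-o["orientation"][:,0];print(r,o["t"],o["tool_pos"],o["ft_force"],"off",-(o["tool_pos"]-P(C,ph,.076,0,.096))@t, "Ft",o["ft_force"]@t)
p=env.get_image("wrist");cv2.imwrite("pics/w2.png",p["frame"][:,:,::-1])
E
```

```text
7.5167 [0.58435623 0.14200188 0.09662924] [0.58398944 0.14194983 0.096     ] [ 0.01898051  0.30811231 -0.25183006]
True 8.2917 [0.56938864 0.13529401 0.09565947] [ 0.75838528 -0.26970953 -0.09285403] off 0.017954116751489453 Ft -0.5742299986226794
```

View pics/w2.png

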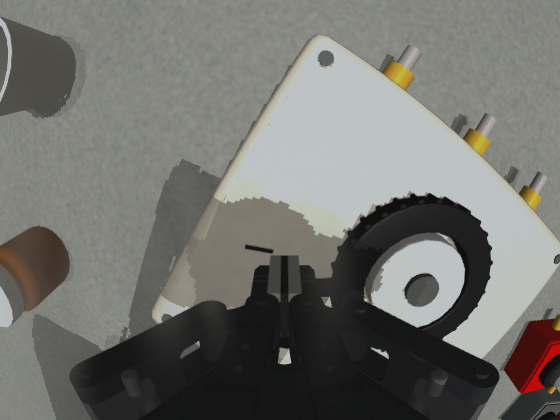

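Contact came at an offset of 18 mm, as predicted. Now I push along the arc.

Run:
```python
from h import *
end=PHI_M-.12
ok=True
for ph in np.linspace(2.006,end,20)[1:]:
    r=env.move_linear(P(C,ph,.076,.018,.096),vel=.045,rot=ori(ph,-1),stop_force=9)
    o=env.observe();t=-o["orientation"][:,0]
    print(round(ph,3),r,round(o["t"],2),"Ft",np.round(o["ft_force"]@t,2),np.round(o["ft_force"],1))
    if r: break
p=env.get_image("top");crop(p,246,205,50,6,"pics/c3.png")
p=env.get_image("wrist");cv2.imwrite("pics/w3.png",p["frame"][:,:,::-1])
```

```text
2.094 False 8.64 Ft -0.6 [0.4 0.5 0.6]
2.183 False 8.94 Ft -1.15 [ 1.   0.6 -0.1]
2.271 False 9.24 Ft -0.9 [0.6 0.7 0. ]
2.36 False 9.54 Ft -1.51 [0.9 1.3 0.5]
2.448 False 9.84 Ft -0.8 [ 1.   0.2 -0.2]
2.537 False 10.14 Ft -0.39 [ 0.8 -0.1  0. ]
2.625 False 10.44 Ft 0.05 [-0.4  0.2 -0. ]
2.714 False 10.74 Ft 0.27 [ 0.  -0.3 -0.3]
2.802 False 11.04 Ft -0.22 [0.4 0.1 0.6]
2.891 False 11.34 Ft 0.22 [-1.  0.  0.]
2.979 False 11.64 Ft -0.3 [ 0.8  0.2 -0.2]
3.068 False 11.94 Ft 0.03 [-1.3  0.1  0.4]
3.156 False 12.24 Ft -0.2 [-0.1  0.2  0.2]
3.245 False 12.54 Ft -0.34 [-0.7  0.3  0.6]
3.333 False 12.84 Ft -0.38 [0.1 0.4 0.5]
3.422 False 13.14 Ft 0.14 [-0.2 -0.2  0.3]
3.51 False 13.44 Ft 0.04 [ 0.  -0.  -0.1]
3.599 False 13.74 Ft -0.76 [-0.7  0.5 -0.1]
3.687 False 14.04 Ft -0.65 [-0.3  0.6  0.4]
```

View pics/w3.png

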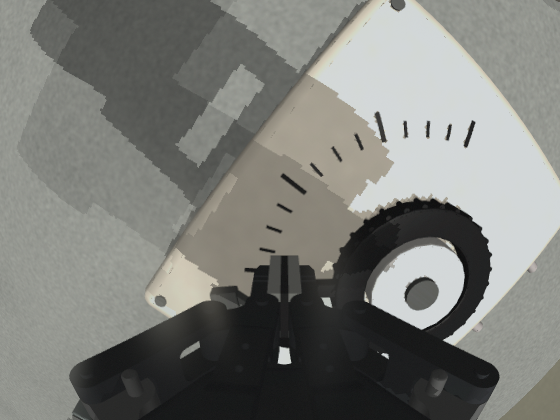

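```bash
cat > look.py <<'E'
from h import *
import sys
def look(name):
    env.move_to([0.53,-0.01,0.20],ori(np.pi,-1)); env.hold(.3)
    p=env.get_image("wrist");cv2.imwrite(f"pics/{name}.png",p["frame"][:,:,::-1])
    np.savez(name+".npz",**{k:p[k] for k in("frame","mtx","rvec","tvec","depth")})
    u,v=proj(p,P(C,PHI_M,.088,0,.07),True); u=int(u);v=int(v);print(u,v,env.observe()["t"])
    f=p["frame"];c=f[v-45:v+45,u-60:u+60]
    cv2.imwrite(f"pics/{name}c.png",cv2.resize(c,None,fx=6,fy=6,interpolation=cv2.INTER_CUBIC)[:,:,::-1])
E
python3 - <<'E'
from look import *
ph=PHI_M-.12
env.move_linear(P(C,ph,.076,.03,.096),vel=.08)
env.move_linear(P(C,ph,.076,.03,.15),vel=.15)
look("w4")
E
```

```text
269 188 15.8083
```

View pics/w4.png

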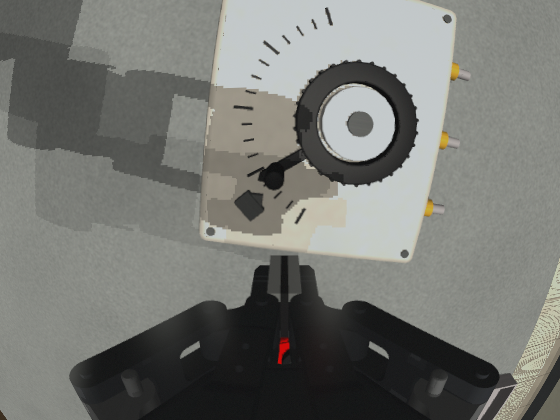

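View pics/w4c.png

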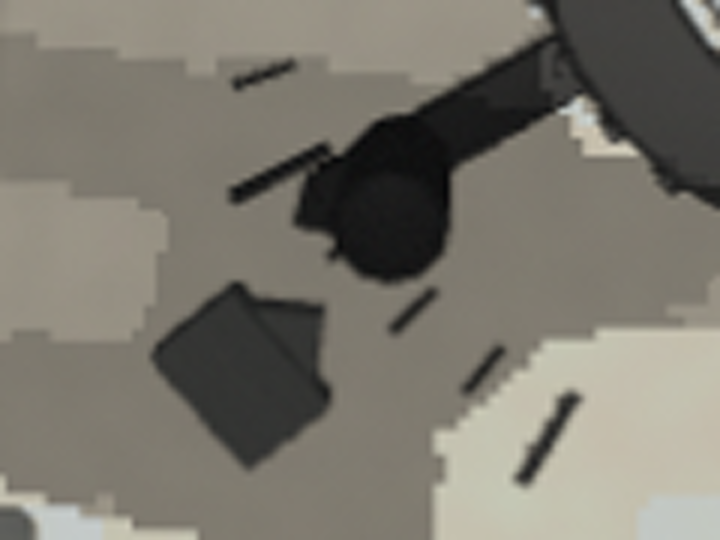

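Run:
```python
from h import *
d=np.load("w4.npz");f=d["frame"];g=f.mean(2)
def px(X,Y,s,u0,v0): return (X+.5)/s-.5+u0,(Y+.5)/s-.5+v0
sub=g[100:150,335:385]; m=((sub<150)).astype(np.uint8);n,l,st,ce=cv2.connectedComponentsWithStats(m)
i=l[24,24];print(st[i],ce[i]+[335,100])
C=onz(d,*(ce[i]+[335,100]),.081,True);print(C)
def pol(X):
    e=X-C;return np.hypot(e[0],e[1]),np.arctan2(e[1],e[0])%(2*np.pi)
for n,a,z in[("pin",(391,226),.112),("tooth",(322,303),.064),("sad",(237,286),.068),("sad",(327,396),.068),("tick",(328,150),.058),("tick",(574,396),.058),("tip",(300,222),.064)]:
    print(n,pol(onz(d,*px(*a,6,209,143),z,True)))
```

```text
[ 11  11  27  26 542] [359.49077491 123.67896679]
[0.58517735 0.05861122 0.081     ]
pin (np.float64(0.0748634756943024), np.float64(3.6750027412511366))
tooth (np.float64(0.0966937670766598), np.float64(3.8088821338206547))
sad (np.float64(0.10397261252985009), np.float64(3.7141110796262935))
sad (np.float64(0.10428514005307209), np.float64(3.9067635537208587))
tick (np.float64(0.08477392587328499), np.float64(3.6219399315612177))
tick (np.float64(0.08534482031276554), np.float64(4.2238379580372705))
tip (np.float64(0.09238756763701882), np.float64(3.6905665030973895))
```

Run:
```python
from h import *
ph=PHI_M-.12
env.move_to(P(C,ph,.076,.03,.15),ori(ph,-1))
env.move_linear(P(C,ph,.076,.03,.096),vel=.1,stop_force=6)
env.move_linear(P(C,ph,.076,.019,.096),vel=.04,stop_force=6)
for q in (3.73,3.77,3.803):
    r=env.move_linear(P(C,q,.076,.018,.096),vel=.025,rot=ori(q,-1),stop_force=9); print(r)
env.hold(.3)
o=env.observe();print(o["t"],o["tool_pos"]-P(C,q,.076,.018,.096),o["ft_force"])
env.move_linear(P(C,q,.076,.03,.096),vel=.08)
env.move_linear(P(C,q,.076,.03,.16),vel=.15)
# view with camera outside of marker, looking from over the marker
h=PHI_M
pos=P(C,h,.06,.07,.16)
r=np.array([np.cos(h),np.sin(h),0]); z=np.array([0,0,-1.])
for name,x in(("out",r),("in",-r)):
    for zz in(.16,.2):
        R=np.column_stack([x,np.cross(z,x),z]); print(name,env.solve_ik([C[0]+.03*r[0],C[1]+.03*r[1],zz],R))
```

```text
False
False
False
18.5833 [-3.35032798e-04  6.84229038e-05 -6.74427776e-05] [-1.2278937   2.29165661  0.90040447]
out [-1.27024173e-01  5.59272449e-01  1.66992690e+00 -4.44089210e-16
  9.12393301e-01 -2.36322785e+00]
out [-1.27024173e-01  5.02358616e-01  1.63626829e+00 -4.44089210e-16
  1.00296574e+00 -2.36322785e+00]
in [-1.27024173e-01  5.59272449e-01  1.66992690e+00 -4.44089210e-16
  9.12393301e-01  7.78364807e-01]
in [-1.27024173e-01  5.02358616e-01  1.63626829e+00 -4.44089210e-16
  1.00296574e+00  7.78364807e-01]
```

```bash
cat >> look.py <<'E'
def lookout(name):
    h=PHI_M;r=np.array([np.cos(h),np.sin(h),0]);z=np.array([0,0,-1.]);R=np.column_stack([r,np.cross(z,r),z])
    env.move_to(C+.03*r+np.array([0,0,.17]),R);env.hold(.3)
    p=env.get_image("wrist");cv2.imwrite(f"pics/{name}.png",p["frame"][:,:,::-1])
    np.savez(name+".npz",**{k:p[k] for k in("frame","mtx","rvec","tvec","depth")})
    u,v=proj(p,P(C,PHI_M,.095,0,.064),True); u=int(u);v=int(v);print(u-40,v-40,env.observe()["t"])
    c=p["frame"][v-40:v+40,u-40:u+40]
    cv2.imwrite(f"pics/{name}c.png",cv2.resize(c,None,fx=7,fy=7,interpolation=cv2.INTER_CUBIC)[:,:,::-1])
    for s in (.05,.093,.098,.11):print(s,proj(p,P(C,PHI_M,s,0,.064),True))
E
python3 -c "
from look import *
lookout('w5')"
```

```text
242 87 21.1917
0.05 [283.0524921  188.61411287]
0.093 [282.91370046 130.61235157]
0.098 [282.89838475 123.70411018]
0.11 [282.86260877 107.0820314 ]
```

View pics/w5.png

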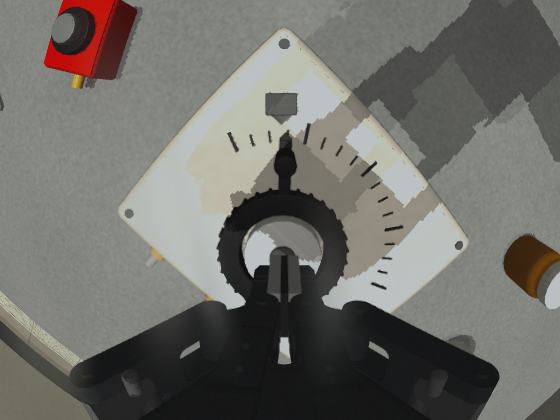

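View pics/w5c.png

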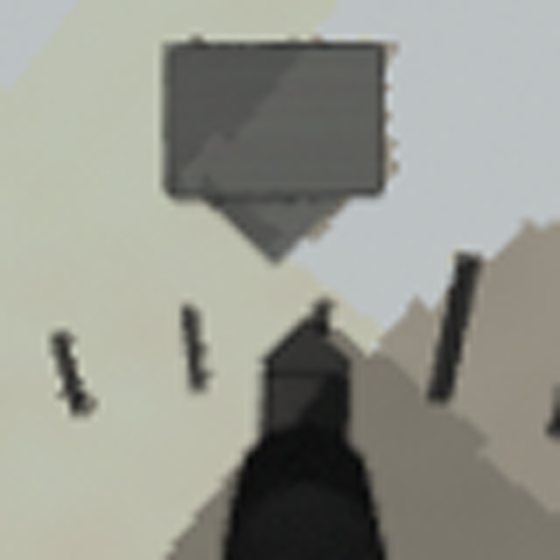

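The close view shows the tooth tip at crop column 276 and the pointer centred at about 306. That leaves about 3.2 mm, or 0.034 rad, to go anticlockwise.

```bash
cat > nudge.py <<'E'
from look import *
def nudge(end,name):
    ph=3.75
    env.move_to(P(C,ph,.076,.03,.16),ori(ph,-1))
    env.move_linear(P(C,ph,.076,.03,.096),vel=.1,stop_force=6)
    for q in (ph,end):
        r=env.move_linear(P(C,q,.076,.018,.096),vel=.025,rot=ori(q,-1),stop_force=9); print(r)
    env.hold(.3)
    o=env.observe();print(o["t"],o["tool_pos"]-P(C,q,.076,.018,.096),o["ft_force"])
    env.move_linear(P(C,q,.076,.03,.096),vel=.08)
    env.move_linear(P(C,q,.076,.03,.16),vel=.15)
    lookout(name)
E
python3 -c "
from nudge import *
nudge(3.836,'w6')"
```

```text
False
False
24.7667 [-0.00036648  0.0001329  -0.00010563] [-1.21297884  1.03642639  0.68860925]
242 87 27.35
0.05 [283.05431612 188.62582128]
0.093 [282.91477524 130.62304214]
0.098 [282.89936731 123.71464244]
0.11 [282.86336682 107.09215468]
```

View pics/w6c.png

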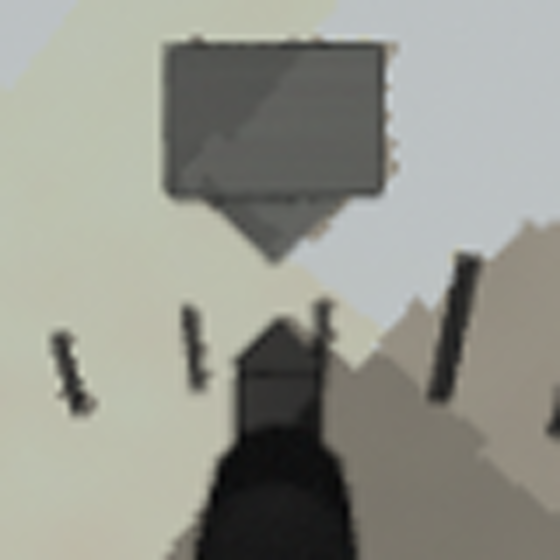

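The pointer is at column 281–283 and the tooth at 276, so about 0.7 mm short. One more small nudge.

```bash
python3 -c "
from nudge import *
nudge(3.8435,'w7')"
```

```text
False
False
30.95 [-8.22385855e-05  8.93703332e-05 -3.44340807e-06] [-0.64498273  0.20796786 -0.61065574]
242 87 33.525
0.05 [283.05417636 188.6289944 ]
0.093 [282.91434077 130.62635247]
0.098 [282.89889777 123.71795822]
0.11 [282.86281293 107.09547379]
```

View pics/w7c.png

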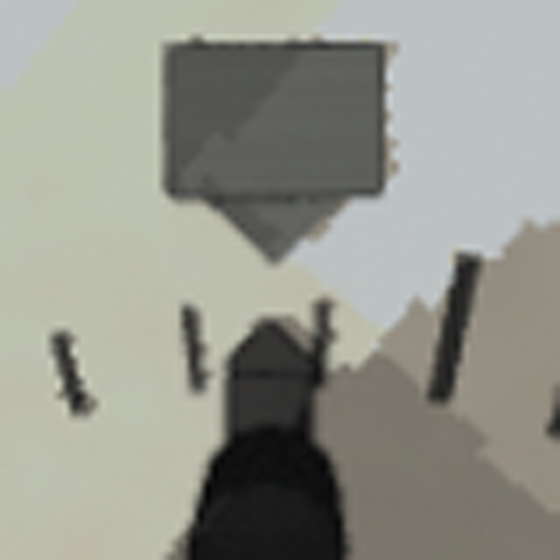

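The pointer is now in line with the tooth to about 0.5–0.7 mm (0.4°), with the tip at column 270 and the tooth at 276. Next is the purge button, so I take a close look at the grey box.

Run:
```python
from h import *
env.move_to([.457,-.36,.2],ori(np.pi,-1));env.hold(.2)
p=env.get_image("wrist");cv2.imwrite("pics/w8.png",p["frame"][:,:,::-1])
np.savez("w8.npz",**{k:p[k] for k in("frame","mtx","rvec","tvec","depth")})
print(env.observe()["t"])
u,v=proj(p,[.4566,-.3095,.058],True);print(u,v)
crop(p,u,v,45,7,"pics/w8c.png");print(int(u)-45,int(v)-45)
D=p["depth"];print(D[int(v)-3:int(v)+4:3,int(u)-3:int(u)+4:3])
for o in env.outline_of(p,"purge_button_top")[:3]:
    print(o["p"],o["bbox"])
t=env.get_image("top");Dt=t["depth"];K=t["mtx"];R,tt=pose(t)
for uu,vv in((368,235),(367,236),(369,235),(360,245)):
    z=Dt[vv,uu];x=np.array([(uu-K[0,2])/K[0,0]*z,(vv-K[1,2])/K[1,1]*z,z]);print(R.T@(x-tt))
```

```text
35.3083
284.5022472428086 142.57194655282285
239 97
[[0.25513875 0.25570163 0.2558967 ]
 [0.2567913  0.25585228 0.2568142 ]
 [0.25750318 0.25658682 0.25669536]]
0.77 [285.8, 143.7, 32.8, 30.2]
0.66 [394.0, 26.4, 32.4, 31.9]
0.39 [250.6, 276.7, 10.2, 12.2]
[ 0.36381924 -0.19406608  0.69809252]
[ 0.36098021 -0.19083146  0.70529827]
[ 0.36374881 -0.19589067  0.69816366]
[ 0.3330675  -0.1620506   0.79732233]
```

View pics/w8.png

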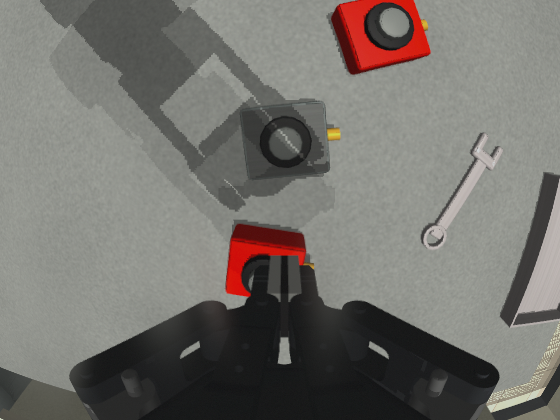

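View pics/w8c.png

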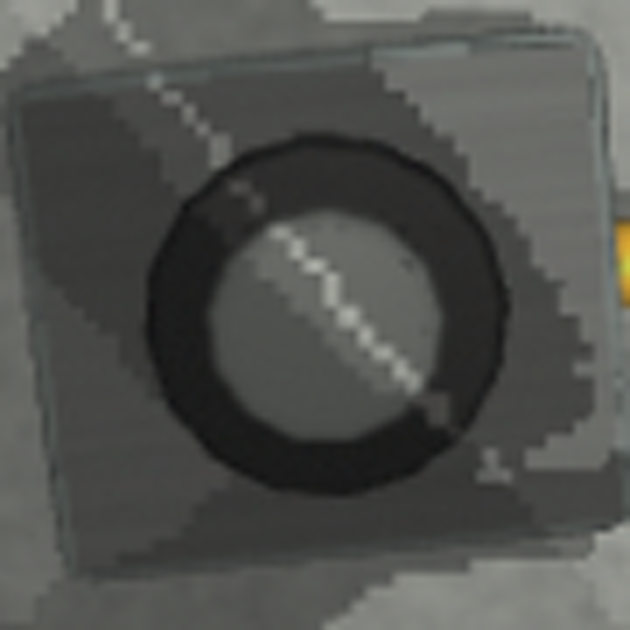

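The grey box's button is at (285.6,143.6) in the wrist view, with a dark collar around it; the red boxes are at (392,22) and (265,265). I check the heights of the button, collar and box top from depth.

Run:
```python
from h import *
d=np.load("w8.npz");D=d["depth"];R,t=pose(d);K=d["mtx"]
c=-R.T@t
v,u=np.mgrid[100:190,235:340]
x=(u-K[0,2])/K[0,0];y=(v-K[1,2])/K[1,1];th=np.hypot(x,y);s=np.where(th>0,np.tan(th)/th,1)
Z=D[v,u];X=np.stack([x*s*Z,y*s*Z,Z],-1);W=(X-t)@R
r=np.hypot(u-285.6,v-143.6)
for a,b in((0,6),(6,12),(12,15.5),(17.5,20),(20,24),(27,31)):
    m=(r>=a)&(r<b)&(Z>0);print(a,b,np.round(np.percentile(W[m][:,2],[10,50,90]),4))
m=(r<14);print(np.median(W[m],0))
for z in(.05,.055,.06):print(onz(d,285.6,143.6,z,True))
```

```text
0 6 [0.0674 0.0681 0.0688]
6 12 [0.067  0.068  0.0688]
12 15.5 [0.0668 0.0678 0.0687]
17.5 20 [0.0571 0.058  0.059 ]
20 24 [0.0569 0.0579 0.0588]
27 31 [0.0454 0.0463 0.0474]
[ 0.45739618 -0.3091977   0.06797394]
[ 0.4575398  -0.31123014  0.05      ]
[ 0.45752301 -0.310689    0.055     ]
[ 0.45750622 -0.31014786  0.06      ]
```

Run:
```python
from h import *
b=np.array([.4575,-.3093,0]);R=ori(np.pi,-1)
env.move_to(b+[0,0,.11],R);env.hold(.2)
o=env.observe();print(o["t"],o["tool_pos"],o["ft_force"])
for z in(.085,.081,.078,.0765,.075,.0735,.072,.0705):
    r=env.move_linear(b+[0,0,z],vel=.02,stop_force=12)
    o=env.observe();print(z,r,round(o["t"],2),np.round(o["tool_pos"],4),np.round(o["ft_force"],1))
    if r or o["ft_force"][2]>9:break
env.hold(.3);o=env.observe();print(np.round(o["tool_pos"],4),np.round(o["ft_force"],1))
```

```text
36.1 [ 0.45890849 -0.31159625  0.11191528] [-0.22279269  0.42527203  0.42379453]
0.085 False 37.5 [ 0.4576 -0.3094  0.0851] [-0.1  0.1 -0.5]
0.081 False 37.85 [ 0.4578 -0.3096  0.0811] [ 1.6 -0.1  1.3]
0.078 False 38.15 [ 0.4578 -0.3096  0.0782] [-0.  -0.1  2.9]
0.0765 False 38.4 [ 0.4578 -0.3096  0.0767] [ 0.8 -0.6  4.2]
0.075 False 38.65 [ 0.4578 -0.3096  0.076 ] [ 0.   0.4 10.2]
[ 0.4578 -0.3096  0.076 ] [0.8 0.3 9.7]
```

The button bottomed out: force rose from 4.2 to 10 N and the TCP stopped at 0.076. I release it and recheck both.

Run:
```python
from look import *
b=np.array([.4575,-.3093,0])
env.move_linear(b+[0,0,.13],vel=.06);env.move_linear(b+[0,-.05,.2],vel=.15);env.hold(.3)
p=env.get_image("wrist");d=p;D=d["depth"];R,t=pose(d);K=d["mtx"]
u0,v0=proj(p,[.4575,-.3093,.0675],True);v,u=np.mgrid[int(v0)-8:int(v0)+9,int(u0)-8:int(u0)+9]
x=(u-K[0,2])/K[0,0];y=(v-K[1,2])/K[1,1];th=np.hypot(x,y);s=np.tan(th)/th
Z=D[v,u];print("btn z",np.median((np.stack([x*s*Z,y*s*Z,Z],-1)-t)@R,axis=(0,1)))
lookout("w9");print(env.observe()["ft_force"])
```

```text
btn z [ 0.45672885 -0.30889774  0.06808915]
243 88 42.975
0.05 [283.94987271 188.96629878]
0.093 [283.77602172 130.98700628]
0.098 [283.75522794 124.07979681]
0.11 [283.70511803 107.45872149]
[-0.519811   -0.55548503  0.58950635]
```

View pics/w9c.png

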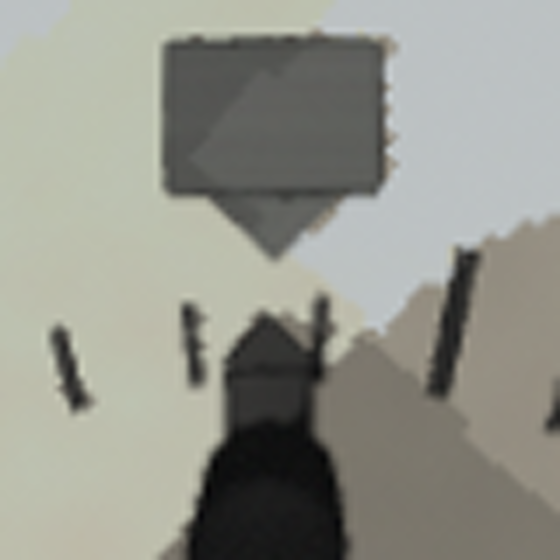

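```bash
python3 -c "
from station import env
print(env.hand_in())"
```

```text
the job is handed in; nothing more can be done
None
```

I set the lever's pointer on the set marker, then pressed the grey purge box's button once, and handed the job in at about 43 s of the 64 s. No verdict was reported.

- **Lever:** I pushed the pin anticlockwise with the shut fingertips for about 1.8 rad, then made three small corrections. The readings taken during the push stayed below about 3 N.
- **Pointer alignment:** The last close view shows the pointer facing the tooth, about 0.5–0.7 mm (0.4°) past exact alignment. I left it there because pushing back from the other side risked making it worse.
- **Set marker:** It looks unmoved in the close views taken through the job.
- **Button:** It bottomed out at about 10 N after roughly 6 mm of travel. It came back up to 68 mm above the table, the same height as before.
- **Jar, beaker and spanner:** I made no contact with any of them that I know of, but I took no final picture to confirm their positions.
- **Networks and depth:** The trained networks missed the grey button in the first top and scene views and reported only the red look-alikes. I chose the grey box by colour and confirmed it in the wrist view. Depth from the top camera was useless there because the arm blocked it, so the button height comes from the wrist camera.

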